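Slide the cover onto the housing and snap it under the clips

ROBOT

A 6-joint arm with a two-finger parallel gripper is mounted at the origin on the work surface. World frame = base frame: x ahead of the robot, y to its left, z up, the work surface at z = 0. Lengths are in m, angles in rad, forces in N, time in s.
With the tool pointing down it reaches from about 0.25 to 0.775 m from the base axis. Payload 4 kg.
Tool frame: the origin (TCP) lies midway between the tips of the shut fingers; the grasp point (between the pads) lies 19 mm behind it; z points along the fingers, y is the line along which they close (so a half turn about z gives the same grasp; the last joint's range is limited). The gripper opens to 94 mm and grips with 3 to 60 N. Pads are 16 mm wide; open, the fingers measure 119 mm over their backs; the gripper's body (75 mm by 177 mm) begins 78 mm behind the grasp point.
Start: joints at [-0.103, 0.087, 1.371, -0, 1.684, -0.103], TCP at [0.55, -0, 0.206] pointing down, gripper open.
Joint ranges: [-3.1, 3.1], [-0.76, 2.03], [0.27, 2.55], [-1.08, 4.22], [0.17, 2.65], [-2.57, 2.57]. Speed limits (rad/s): [2.79, 2.79, 3.14, 3.14, 3.14, 3.14].

INTERFACE

Orientations are given as [roll, pitch, yaw] about the fixed x, y, z axes, in that order (R = Rz(yaw) Ry(pitch) Rx(roll)).
In Python, from bench import robot gives the robot as it stands. The module is installed in compiled form; this text tells all that it offers.
- The arm moves only by the tool arm_command, never from a script. Its argument "targets" is a list of rows, each a list of 4 numbers: the shift along the world's x, y, z as a fraction of full scale, then the turn about the world's z as a fraction of full scale. A call has 1 to 8 rows; each row is the pose to reach, as a shift and turn from the pose commanded when the call began; what a row does not reach only later rows make up. Full scale, the value 1, is 0.5 m for a shift and 120 degrees for a turn. A row lasts 1/12 s, in which the tool goes at most 41.7 mm and 7.16 degrees, less where a joint would pass 70% of its speed; a pose out of reach is approached as far as the arm can. A call with a number of a shift or a turn outside -1 to 1 is refused whole. A call with a gripper value outside its range is refused whole. "claw" is the closure, from 0 (fully open) to 1 (shut), set as the call begins (left out, the last holds). The fingers move at their own pace and stop on an object; the grip force is fixed at half the most. Time passes only in rows, so rows that repeat a pose let the fingers close. It gives the time, the measured TCP pose, the force, the opening and the grip force at its end, in the units of the state.
- robot.get_obs(): the state, without advancing time (a new reading comes with each control period).
- robot.snapshot(name): name is "scene" or "side" or "wrist"; returns the picture (400x640x3 uint8, red, green, blue); there is no depth.
- robot.camera_info(name): a dict with "vfov" (degrees; the focal length in pixels is half the picture's height over the tangent of half this angle, whatever the lens; pixels are square), "cx", "cy" (the principal point, pixels), "extrinsics" (4x4, takes a point from camera to world coordinates); the wrist camera has in their place "T_tool_cam" (4x4, takes a point from camera to tool coordinates, whose origin is the TCP and whose axes are the flange's). Camera axes: x right, y up, looking along -z (the intrinsics and any distortion apply to the point x, -y, -z); pixel columns grow to the right and rows downward; lengths in m; the calibration is good to about 2 mm. The wrist camera is an equidistant fisheye: a pixel r from the principal point sees the ray r / f radians off the axis. A picture is of the moment at which its call begins: read the wrist's pose just before it. camera_info takes no time and is no camera call.
- robot.close_job(): hands the job in; it is judged then, once.
The state is a dict: "time": time; "joint_positions": joint angles; "qvel": joint speeds; "joint_torque": joint torques, N m; "tool_pos": TCP position; "ee_rot": TCP orientation; "wrist_force": force on the tool from outside, world axes, zero at the start; "wrist_torque": the same for the moment, N m; "width": finger opening in m; "finger_force": force on a finger pad.
Only numpy, scipy, OpenCV 4.12 (cv2) and the standard library are available. Lean on these libraries where they do the work, as an engineer would, in place of code of your own. Each camera call takes 0.05 s, during which the arm holds its last target. There are 200 camera calls.

TASK

The round blue cover lies loose on the metal loading shelf of the red assembly fixture, too wide to pick up: push it along the shelf onto the open mouth of the grey housing, then press it down until both sprung clips snap over its edge and it sits fully home and level on the rim. Press firmly but do not crush it (it must never take more than about 45 N), and leave the other things on the bench where they are.

Things in the scene. Friction and masses are not known exactly. Their poses are not given: they have to be found in the camera images.
- cover: loose blue round cover, about 0.2 kg: a flange disc 130 mm in diameter, 5 mm thick, over a round spigot 97 mm in diameter, 16 mm deep (lower edge chamfered 3 mm); on the flange a white centre boss 48 mm in diameter, 5 mm high. Origin: centre of the spigot's underside; z up through the boss. It starts standing on its spigot on the shelf, the flange's underside 16 mm above the shelf
- cover_face (a point): centre of the underside of the cover's flange (16 mm above the cover's origin, 10 mm below the boss's top); it comes down to rim level when the cover is home
- mouth (a point): nearest place that the centre of the grey housing's mouth can have, at rim level, 75 mm above the bench. The housing stands 0 to 20 mm from here along this point's +x, set stiffly in an adjustable nest: find it by touch or sight. Bore about 101 mm in diameter, 57 mm deep, rim 6 mm wide. The shelf lies towards -x, flush with the rim: push the cover towards +x. The fixture is fixed to the bench
- shelf_mid (a point): centre of the top of the aluminium loading shelf, 159 mm along the fixture's x, 130 mm across, level with the rim; it lies 136.5 mm from the point mouth towards -x and ends 57 mm short of that point, leaving a gap of 0 to 20 mm to the rim
- clip_left (a joint): angle (rad) of the sprung steel clip on the housing's +y side, 26 mm wide, 61 to 81 mm from its mouth's centre, 23 mm above the rim (red tab): 0 sprung fully inward, grows outward (0.08 as the flange passes). Its nose (6.5 mm over the rim) slopes 50 degrees inward; unpressed, the cover rests on both noses some 12 mm proud; pressing the boss (roughly 5 to 20 N) snaps them over the flange
- clip_right (a joint): the same for the clip on the housing's -y side
- spare_ring: orange ring lying on the bench to the robot's right, 112 mm in diameter, 12 mm high; leave it alone
- screwdriver: screwdriver lying on the bench to the robot's right; leave it alone
- brush: brush lying on the bench to the robot's left, some 180 mm long; leave it alone
- spare_housing: spare grey housing, an open pot 115 mm in diameter, 63 mm high, to the robot's left; leave it alone
- spare_cover: plain white disc, 130 mm in diameter, 12 mm thick, lying on the bench far to the left; leave it alone
- cleaner: white bottle, 60 mm in diameter, 150 mm high, standing to the robot's left; leave it alone
Things that resemble listed ones, but are neither listed nor needed, are in the scene too. Of the things like the cover, leave any that is brown or purple; of the rest the larger one is meant.

How it is judged:
By the outcome, as a careful person would: the job done as asked, in the order asked, and still so for the second after the job is handed in, with the robot touching nothing.
It also fails if it takes over 43 s, if anything falls off the work surface, if the arm or the gripper's body presses on something with over 40 N, if the wrist force passes 120 N, or if a joint passes its speed limit or range.

## Working session

There is one attempt and no reset: what is moved stays moved. The work goes in short steps, Python scripts to look and compute and a tool call to move; the robot and the scene stay as the last step left them, time stands still between calls to the robot, and variables do not carry over. Pictures are saved under pics/ and viewed, at most 10 in all, crops included, and the job is handed in when it is done.

Besides the shell and the picture viewer there is one more tool, called after ">>>" as a command line: name --pt "numbers of a row" for each row, then --argument value for the rest. arm_command: Moves the arm, as the interface text tells. Shift numbers are shares of 0.5 m and turn numbers shares of 120 degrees, none past 1 either way. Its arguments: {"type":"object","properties":{"targets":{"type":"array"},"claw":{"type":"number"}},"required":["targets"]}

```bash
mkdir -p pics
python3 - <<'E'
from bench import robot
import cv2,numpy as np
np.set_printoptions(precision=4,suppress=True)
o=robot.get_obs();print(o['time'],o['tool_pos'],o['ee_rot'],o['wrist_force'],o['width'])
for n in("scene","side","wrist"):
    i=robot.camera_info(n);print(n,i)
    cv2.imwrite(f"pics/{n}0.png",robot.snapshot(n)[:,:,::-1])
E
```

```text
0.0 [0.5495 0.0001 0.2043] [-3.1394 -0.0002  1.5708] [-0.128  -1.0697 -0.6889] 0.09417109043326377
scene {'vfov': 43.55698961413997, 'cx': 327.3383935592792, 'cy': 194.67474307248557, 'extrinsics': array([[ 0.7992, -0.3862,  0.4605,  1.2062],
       [ 0.6007,  0.4867, -0.6343, -0.8605],
       [ 0.0208,  0.7836,  0.6209,  1.0133],
       [ 0.    ,  0.    ,  0.    ,  1.    ]])}
side {'vfov': 43.989188014615436, 'cx': 324.43523487278236, 'cy': 194.48102273633475, 'extrinsics': array([[-0.9885,  0.086 , -0.1243,  0.3803],
       [-0.1511, -0.5853,  0.7966,  1.2041],
       [-0.0042,  0.8062,  0.5916,  0.8852],
       [ 0.    ,  0.    ,  0.    ,  1.    ]])}
wrist {'vfov': 65.70646984690485, 'cx': 316.1543467115596, 'cy': 200.7408477836293, 'T_tool_cam': array([[ 0.0011,  0.9682,  0.2503,  0.0713],
       [ 1.    , -0.0009, -0.001 , -0.0004],
       [-0.0007,  0.2503, -0.9682, -0.18  ],
       [ 0.    ,  0.    ,  0.    ,  1.    ]])}
```

View pics/scene0.png

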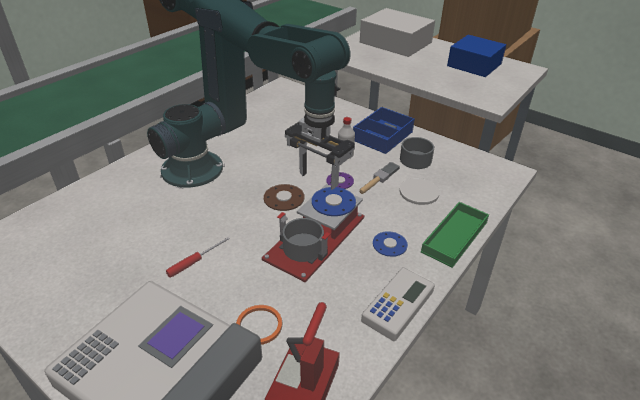

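View pics/wrist0.png

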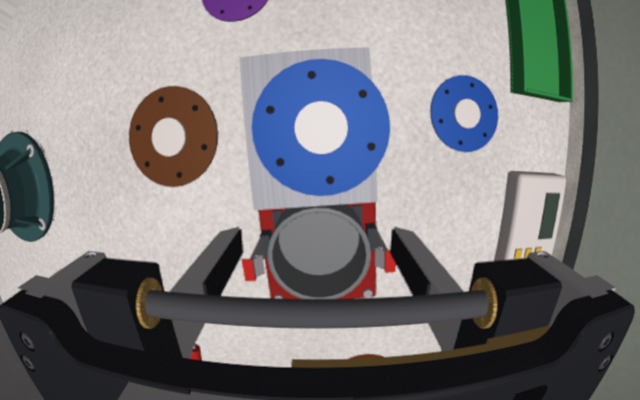

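The scene shows the cover on the shelf (wrist px ~(321,127)) and the housing mouth towards -y at ~(319,250), with clips to its left and right. I'll rectify onto the rim plane.

```bash
cat > h.py <<'E'
from bench import robot
import cv2,numpy as np
from scipy.spatial.transform import Rotation as R
np.set_printoptions(precision=4,suppress=True)
def wpose(o):
    T=np.eye(4);T[:3,:3]=R.from_euler('xyz',o['ee_rot']).as_matrix();T[:3,3]=o['tool_pos'];return T@robot.camera_info('wrist')['T_tool_cam']
def proj(P,T):
    i=robot.camera_info('wrist');f=200/np.tan(np.radians(i['vfov']/2))
    p=(np.asarray(P,float)-T[:3,3])@T[:3,:3];x,y,z=p[...,0],-p[...,1],-p[...,2]
    r=np.hypot(x,y);k=f*np.arctan2(r,z)/np.maximum(r,1e-9)
    return np.stack([i['cx']+k*x,i['cy']+k*y],-1)
def rect(img,T,z,x0,x1,y0,y1,s):
    X,Y=np.meshgrid(np.arange(x0,x1,s),np.arange(y1,y0,-s))
    m=proj(np.stack([X,Y,np.full_like(X,z)],-1),T).astype(np.float32)
    return cv2.remap(img,m[...,0],m[...,1],cv2.INTER_LINEAR)
E
python3 - <<'E'
from h import *
o=robot.get_obs();T=wpose(o);img=cv2.imread('pics/wrist0.png')
W=(.42,.68,-.1,.26,.0006)
r=rect(img,T,.075,*W)
for z,lab,lo,hi in((.096,'cover',(105,120,60),(125,255,255)),):
    q=rect(img,T,z,*W);h=cv2.cvtColor(q,cv2.COLOR_BGR2HSV);m=cv2.inRange(h,lo,hi)
    c=max(cv2.findContours(m,0,1)[0],key=cv2.contourArea)
    e=cv2.fitEllipse(cv2.convexHull(c));print(lab,.42+e[0][0]*.0006,.26-e[0][1]*.0006,np.array(e[1])*.6)
for k in range(0,260,50): 
    cv2.putText(r,f"{.42+k/1000:.2f}",(int(k/.6),10),0,.35,(0,0,255));cv2.line(r,(int(k/.6),0),(int(k/.6),5),(0,0,255))
cv2.imwrite('pics/r0.png',r);print(r.shape)
E
```

```text
cover 0.5532849609375 0.0669574157714844 [128.4563 128.8629]
(600, 434, 3)
```

View pics/r0.png

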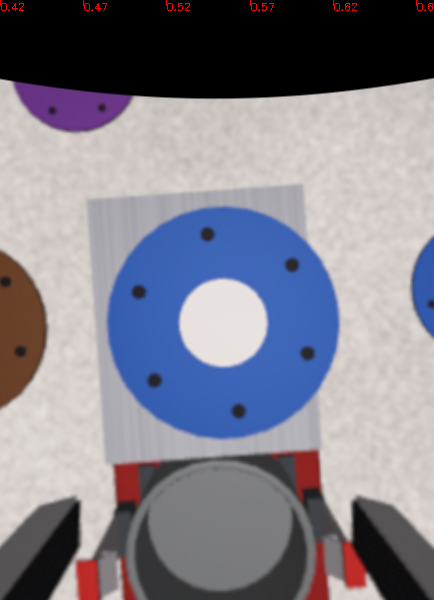

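The rectified view shows the shelf with corners at px (87,199), (303,184), (320,450), (106,464), so the fixture is turned about 4°. The cover sits about 11 mm off the centre line towards +x. I'll shift to -y for a clear look at the mouth.

>>> arm_command --pt "0 -0.08 0.02 0.033" --pt "0 -0.16 0.04 0.033" --pt "0 -0.24 0.04 0.033" --pt "0 -0.24 0.04 0.033" --pt "0 -0.24 0.04 0.033" --pt "0 -0.24 0.04 0.033"

```text
time: 0.65
tool_pos: [0.5498, -0.1198, 0.2249]
ee_rot: [-3.141, -0.001, 1.639]
wrist_force: [0.3, -0.2, 0.4]
width: 0.0942
finger_force: 0.0
```

Run:
```python
from h import *
o=robot.get_obs();T=wpose(o);print(o['tool_pos'],o['ee_rot'],o['time'])
img=robot.snapshot('wrist')[:,:,::-1].copy();cv2.imwrite('pics/w1.png',img)
u=np.array([.0687,-.9976]);
W=(.45,.66,-.16,.04,.00035)
r=rect(img,T,.075,*W);cv2.imwrite('pics/r1.png',r);print(r.shape)
```

```text
[ 0.5498 -0.1198  0.2249] [-3.1407 -0.0012  1.6393] 0.65
(572, 601, 3)
```

View pics/r1.png

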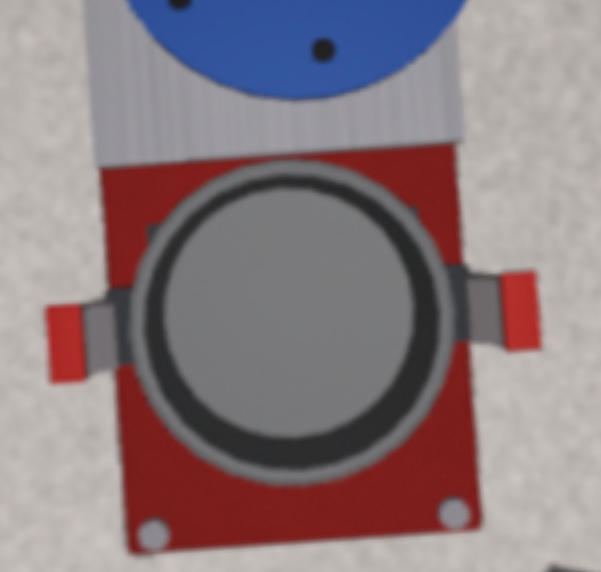

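The rim is centred at px (293,322), which puts the mouth at about (0.5526, -0.073), with the clips symmetric about it. Next I go behind the cover with the fingers open as a two-point cradle.

>>> arm_command --pt "0 0.08 0 0" --pt "-0.001 0.16 0 0" --pt "-0.002 0.24 0 0" --pt "-0.003 0.32 0 0" --pt "-0.003 0.4 0 0" --pt "-0.003 0.48 0 0" --pt "-0.003 0.51 0 0" --pt "-0.003 0.51 -0.06 0"

```text
time: 1.37
tool_pos: [0.5507, 0.1415, 0.2019]
ee_rot: [3.129, -0.003, 1.648]
wrist_force: [0.9, 0.1, 0.5]
width: 0.0938
finger_force: 0.0
```

>>> arm_command --pt "0 0 -0.07 0" --pt "0 0 -0.14 0" --pt "0 0 -0.19 0" --pt "0 0 -0.22 0" --pt "0 0 -0.23 0" --pt "0 0 -0.23 0" --pt "0 0 -0.23 0"

```text
time: 1.95
tool_pos: [0.5487, 0.136, 0.0814]
ee_rot: [3.14, -0.0, 1.641]
wrist_force: [0.3, -0.9, -0.0]
width: 0.0936
finger_force: 0.0
```

>>> arm_command --pt "0 -0.02 0 0" --pt "0 -0.04 0 0" --pt "0 -0.06 0 0" --pt "0 -0.08 0 0" --pt "0 -0.1 0 0" --pt "0 -0.12 0 0" --pt "0 -0.14 0 0" --pt "0 -0.16 0 0"

```text
time: 2.62
tool_pos: [0.5492, 0.0547, 0.0817]
ee_rot: [3.139, -0.002, 1.64]
wrist_force: [0.6, 5.1, 6.0]
width: 0.0941
finger_force: 3.3
```

>>> arm_command --pt "0 -0.015 0 0" --pt "0 -0.03 0 0" --pt "0 -0.045 0 0" --pt "0 -0.06 0 0" --pt "0 -0.075 0 0" --pt "0 -0.09 0 0" --pt "0 -0.09 0 0" --pt "0 -0.09 0 0"

```text
time: 3.28
tool_pos: [0.5489, 0.0086, 0.0809]
ee_rot: [3.14, 0.001, 1.639]
wrist_force: [1.8, 1.9, 2.4]
width: 0.0939
finger_force: 1.2
```

Run:
```python
from h import *
o=robot.get_obs();T=wpose(o);print(o['tool_pos'],o['wrist_force'],o['time'])
img=robot.snapshot('wrist')[:,:,::-1].copy()
s=robot.snapshot('scene')[:,:,::-1]
s=cv2.resize(s[150:300,220:400],None,fx=3,fy=3,interpolation=2)
w=cv2.resize(img,None,fx=.7,fy=.7) if 0 else img[:, 100:540]
c=np.zeros((600,800,3),np.uint8)
cv2.imwrite('pics/w2.png',img);cv2.imwrite('pics/s2.png',s)
a=cv2.resize(w,(400,364));b=cv2.resize(s,(400,333))
c[:364,:400]=a;c[:333,400:]=b;cv2.imwrite('pics/c2.png',c[:370])
```

```text
[0.5489 0.0086 0.0809] [1.7973 1.9013 2.4138] 3.2833
```

View pics/c2.png

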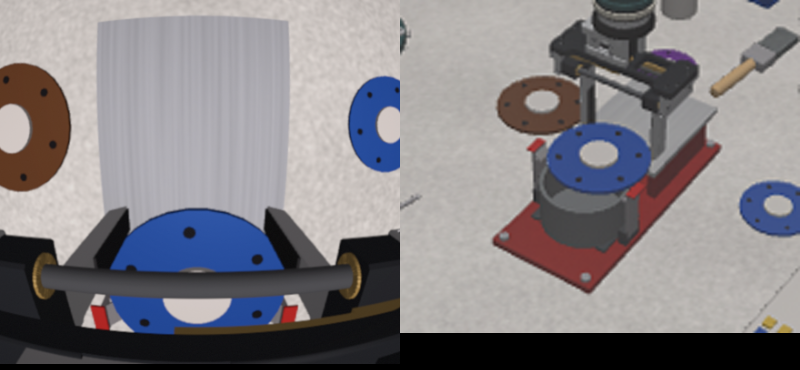

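The cover is seated symmetrically in the cradle with its leading edge passing between the red clip tabs, so I continue slowly.

>>> arm_command --pt "0 -0.008 0 0" --pt "0 -0.016 0 0" --pt "0 -0.024 0 0" --pt "0 -0.032 0 0" --pt "0 -0.038 0 0" --pt "0 -0.044 0 0" --pt "0 -0.05 0 0" --pt "0 -0.05 0 0"

```text
time: 4.05
tool_pos: [0.5479, -0.0163, 0.0797]
ee_rot: [-3.14, 0.001, 1.639]
wrist_force: [0.2, -0.4, -1.5]
width: 0.0944
finger_force: 0.2
```

Run:
```python
from h import *
img=robot.snapshot('side')[:,:,::-1]
s=robot.snapshot('scene')[:,:,::-1]
i=robot.camera_info('side');E=i['extrinsics'];p=(np.array([.5526,-.073,.085])-E[:3,3])@E[:3,:3];f=200/np.tan(np.radians(i['vfov']/2))
x,y=int(i['cx']-f*p[0]/p[2]),int(i['cy']+f*p[1]/p[2]);print(x,y)
a=cv2.resize(img[y-50:y+50,x-65:x+65],(390*1,300),interpolation=2)
b=cv2.resize(s[170:280,240:380],(390,306),interpolation=2)[:300]
cv2.imwrite('pics/c3.png',np.hstack([a,b]))
```

```text
332 156
```

View pics/c3.png

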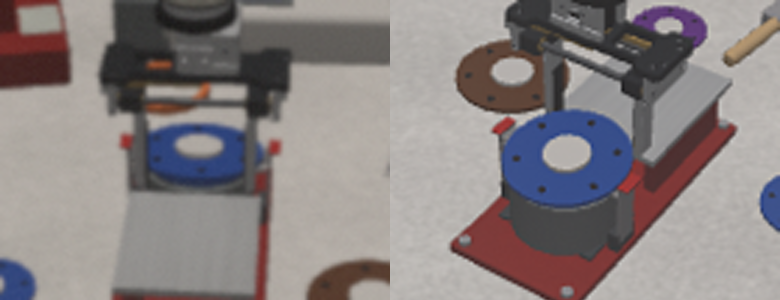

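The cover is nearly over the mouth, with its front possibly dipping in. About 4 mm remain.

>>> arm_command --pt "0 -0.002 0 0" --pt "0 -0.004 0 0" --pt "0 -0.006 0 0" --pt "0 -0.008 0 0" --pt "0 -0.008 0 0" --pt "0 -0.008 0 0"

```text
time: 4.65
tool_pos: [0.5485, -0.0191, 0.0805]
ee_rot: [3.142, 0.0, 1.64]
wrist_force: [0.2, 1.2, -0.7]
width: 0.0942
finger_force: 0.7
```

>>> arm_command --pt "0 -0.001 0 0" --pt "0 -0.002 0 0" --pt "0 -0.003 0 0" --pt "0 -0.004 0 0" --pt "0 -0.004 0 0"

```text
time: 5.07
tool_pos: [0.5485, -0.0211, 0.0805]
ee_rot: [3.141, 0.0, 1.64]
wrist_force: [0.6, 1.3, -0.5]
width: 0.0938
finger_force: 0.8
```

>>> arm_command --pt "0 0.02 0 0" --pt "0 0.04 0.02 0" --pt "0 0.04 0.1 0" --pt "0 0.02 0.18 0" --pt "0 -0.05 0.22 0" --pt "0 -0.12 0.25 0" --pt "0 -0.18 0.28 0" --pt "0 -0.2 0.28 0"

```text
time: 5.73
tool_pos: [0.5501, -0.1246, 0.2256]
ee_rot: [3.134, 0.006, 1.637]
wrist_force: [0.7, -0.0, 0.1]
width: 0.0943
finger_force: 0.0
```

>>> arm_command --pt "0 0 0 0" --pt "0 0 0 0" --pt "0 0 0 0"

```text
time: 5.98
tool_pos: [0.5481, -0.1193, 0.2193]
ee_rot: [-3.14, -0.002, 1.641]
wrist_force: [0.1, -0.1, -0.3]
width: 0.0943
finger_force: 0.0
```

Run:
```python
from h import *
o=robot.get_obs();T=wpose(o);print(o['tool_pos'],o['wrist_force'],o['time'])
img=robot.snapshot('wrist')[:,:,::-1].copy()
W=(.45,.66,-.16,.04,.00035)
for z in(.087,.092,.096):
    q=rect(img,T,z,*W);h=cv2.cvtColor(q,cv2.COLOR_BGR2HSV);m=cv2.inRange(h,(105,120,60),(125,255,255))
    c=max(cv2.findContours(m,0,1)[0],key=cv2.contourArea)
    e=cv2.fitEllipse(cv2.convexHull(c));print(z,.45+e[0][0]*.00035,.04-e[0][1]*.00035,np.array(e[1])*.35,e[2])
a=rect(img,T,.092,*W)[:, :600]
s=robot.snapshot('side')[:,:,::-1];s=cv2.resize(s[110:200,287:377],(200,200),interpolation=2)
c=robot.snapshot('scene')[:,:,::-1];c=cv2.resize(c[190:280,255:345],(200,200),interpolation=2)
out=np.zeros((572,800,3),np.uint8);out[:,:600]=a;out[:200,600:]=s;out[200:400,600:]=c
cv2.imwrite('pics/c4.png',out)
```

```text
[ 0.5481 -0.1193  0.2193] [ 0.1063 -0.1385 -0.2855] 5.9833
0.087 0.5533582962036133 -0.07440444488525391 [130.5235 130.7134] 101.50376892089844
0.092 0.5531788955688477 -0.07397437896728515 [128.4524 128.5659] 67.2507095336914
0.096 0.5530372741699219 -0.0736329345703125 [126.8375 126.8411] 21.344358444213867
```

View pics/c4.png

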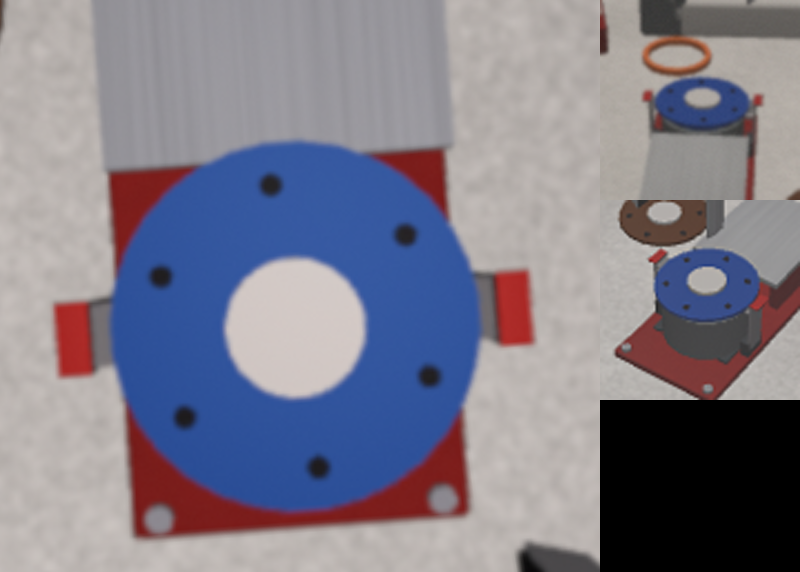

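The cover has dropped into the mouth, is level and rests on the noses. Its centre is at (0.553, -0.074), within about 1 mm of the mouth. Now I shut the fingers and press on the boss.

>>> arm_command --pt "0.005 0.05 0 0" --pt "0.01 0.091 0 0" --pt "0.01 0.091 -0.05 0" --pt "0.01 0.091 -0.1 0" --pt "0.01 0.091 -0.15 0" --pt "0.01 0.091 -0.19 0" --pt "0.01 0.091 -0.21 0" --pt "0.01 0.091 -0.21 0" --claw 1

```text
time: 6.8
tool_pos: [0.5514, -0.0742, 0.112]
ee_rot: [-3.135, -0.002, 1.641]
wrist_force: [0.1, 0.5, -0.3]
width: 0.0444
finger_force: 0.0
```

>>> arm_command --pt "0 0 -0.005 0" --pt "0 0 -0.01 0" --pt "0 0 -0.015 0" --pt "0 0 -0.02 0" --pt "0 0 -0.025 0" --pt "0 0 -0.025 0" --pt "0 0 -0.025 0"

```text
time: 7.38
tool_pos: [0.5535, -0.0756, 0.103]
ee_rot: [3.141, 0.0, 1.64]
wrist_force: [-0.1, 0.0, -0.1]
width: 0.001
finger_force: 0.0
```

>>> arm_command --pt "0 0.003 -0.004 0" --pt "0 0.003 -0.008 0" --pt "0 0.003 -0.012 0" --pt "0 0.003 -0.015 0" --pt "0 0.003 -0.015 0"

```text
time: 7.8
tool_pos: [0.5538, -0.0738, 0.0961]
ee_rot: [3.141, -0.0, 1.64]
wrist_force: [-0.2, 0.8, 3.4]
width: 0.0003
finger_force: 1.4
```

>>> arm_command --pt "0 0 -0.002 0" --pt "0 0 -0.004 0" --pt "0 0 -0.006 0" --pt "0 0 -0.006 0"

```text
time: 8.13
tool_pos: [0.5542, -0.0735, 0.0945]
ee_rot: [3.139, -0.0, 1.64]
wrist_force: [-1.6, 1.8, 6.9]
width: 0.0007
finger_force: 3.8
```

>>> arm_command --pt "0 0 -0.002 0" --pt "0 0 -0.004 0" --pt "0 0 -0.006 0" --pt "0 0 -0.008 0" --pt "0 0 -0.008 0"

```text
time: 8.55
tool_pos: [0.5533, -0.074, 0.088]
ee_rot: [-3.141, 0.0, 1.64]
wrist_force: [-0.5, 0.5, -0.4]
width: 0.0009
finger_force: 0.0
```

>>> arm_command --pt "0 0 -0.002 0" --pt "0 0 -0.004 0" --pt "0 0 -0.006 0" --pt "0 0 -0.006 0"

```text
time: 8.88
tool_pos: [0.5532, -0.074, 0.0853]
ee_rot: [-3.141, -0.0, 1.64]
wrist_force: [-1.2, -0.5, 1.4]
width: 0.0006
finger_force: 0.9
```

>>> arm_command --pt "0 0 -0.002 0" --pt "0 0 -0.004 0" --pt "0 0 -0.006 0" --pt "0 0 -0.006 0"

```text
time: 9.22
tool_pos: [0.5533, -0.074, 0.0852]
ee_rot: [3.141, 0.0, 1.64]
wrist_force: [-5.7, 1.6, 11.7]
width: 0.0007
finger_force: 6.0
```

Contact is solid at z = 0.085, the home height. I'll add a little more, then release and look.

>>> arm_command --pt "0 0 -0.002 0" --pt "0 0 -0.004 0" --pt "0 0 -0.004 0"

```text
time: 9.47
tool_pos: [0.5533, -0.074, 0.0851]
ee_rot: [3.141, 0.001, 1.64]
wrist_force: [-8.5, 1.5, 19.5]
width: 0.0008
finger_force: 9.5
```

>>> arm_command --pt "0 0 0.01 0" --pt "0 0 0.03 0" --pt "0 0 0.08 0" --pt "0 0 0.15 0" --pt "0 0 0.22 0" --pt "0 -0.05 0.29 0" --pt "0 -0.1 0.29 0" --pt "0 -0.1 0.29 0"

```text
time: 10.13
tool_pos: [0.5549, -0.1281, 0.2288]
ee_rot: [3.136, 0.005, 1.636]
wrist_force: [-0.5, 0.4, -0.7]
width: 0.0005
finger_force: 0.0
```

>>> arm_command --pt "0 0 0 0" --pt "0 0 0 0" --pt "0 0 0 0"

```text
time: 10.38
tool_pos: [0.553, -0.1231, 0.2239]
ee_rot: [-3.139, -0.002, 1.641]
wrist_force: [-0.1, 0.1, -0.1]
width: 0.0009
finger_force: 0.0
```

Run:
```python
from h import *
o=robot.get_obs();T=wpose(o);print(o['tool_pos'],o['wrist_force'],o['time'])
img=robot.snapshot('wrist')[:,:,::-1].copy()
W=(.45,.66,-.16,.04,.00035)
for z in(.080,.092):
    q=rect(img,T,z,*W);h=cv2.cvtColor(q,cv2.COLOR_BGR2HSV);m=cv2.inRange(h,(105,120,60),(125,255,255))
    c=max(cv2.findContours(m,0,1)[0],key=cv2.contourArea)
    e=cv2.fitEllipse(cv2.convexHull(c));print(z,.45+e[0][0]*.00035,.04-e[0][1]*.00035,np.array(e[1])*.35,e[2])
a=rect(img,T,.08,*W)[:, :600]
s=robot.snapshot('side')[:,:,::-1];s=cv2.resize(s[110:200,287:377],(280,280),interpolation=2)
c=robot.snapshot('scene')[:,:,::-1];c=cv2.resize(c[190:280,255:345],(280,280),interpolation=2)
out=np.zeros((572,800,3),np.uint8);out[:,:520]=a[:,40:560];out[:280,520:]=s;out[280:560,520:]=c
cv2.imwrite('pics/c5.png',out)
```

```text
[ 0.553  -0.1231  0.2239] [-0.0843  0.0548 -0.0506] 10.3833
0.08 0.553784912109375 -0.0734275894165039 [128.5891 128.7065] 20.770965576171875
0.092 0.5535611740112305 -0.07263710937500001 [123.8176 123.9651] 35.5643196105957
```

View pics/c5.png

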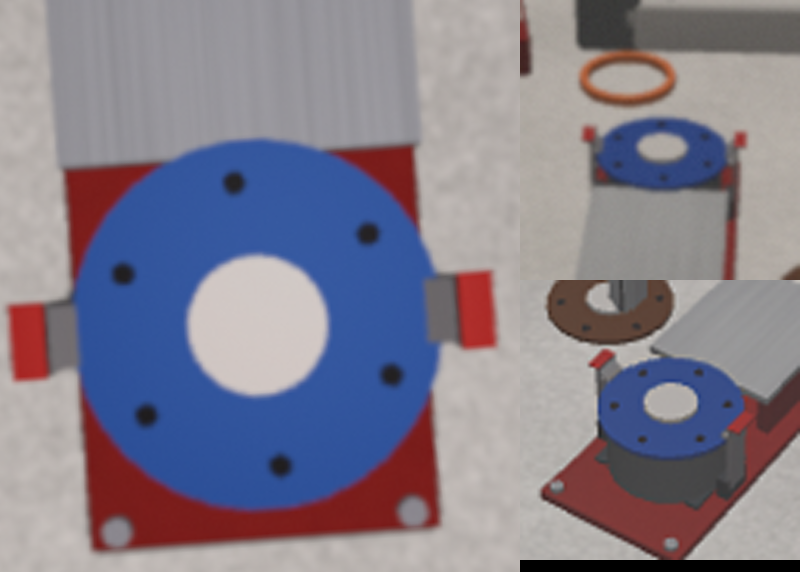

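The right clip overlaps the flange (px ~(440,310)), but the left nose at ~(77,335) only meets its edge, so it appears not to have snapped. I'll press on the boss nearer the left side.

>>> arm_command --pt "-0.016 0.05 0 0" --pt "-0.032 0.097 -0.02 0" --pt "-0.032 0.097 -0.09 0" --pt "-0.032 0.097 -0.16 0" --pt "-0.032 0.097 -0.21 0" --pt "-0.032 0.097 -0.24 0" --pt "-0.032 0.097 -0.25 0" --pt "-0.032 0.097 -0.25 0"

```text
time: 11.2
tool_pos: [0.5363, -0.0748, 0.0986]
ee_rot: [-3.138, -0.001, 1.641]
wrist_force: [-0.2, 0.0, 0.2]
width: 0.0005
finger_force: 0.0
```

>>> arm_command --pt "0 0 -0.005 0" --pt "0 0 -0.01 0" --pt "0 0 -0.015 0" --pt "0 0 -0.02 0" --pt "0 0 -0.02 0"

```text
time: 11.62
tool_pos: [0.5376, -0.0756, 0.0906]
ee_rot: [3.141, 0.0, 1.64]
wrist_force: [0.4, 1.0, 0.4]
width: 0.0003
finger_force: 0.0
```

>>> arm_command --pt "0 0 -0.004 0" --pt "0 0 -0.008 0" --pt "0 0 -0.011 0" --pt "0 0 -0.011 0" --pt "0 0 -0.011 0"

```text
time: 12.03
tool_pos: [0.5376, -0.0756, 0.0853]
ee_rot: [3.141, 0.0, 1.64]
wrist_force: [-1.0, -0.1, 2.2]
width: 0.0006
finger_force: 0.9
```

>>> arm_command --pt "0 0 -0.003 0" --pt "0 0 -0.006 0" --pt "0 0 -0.006 0"

```text
time: 12.28
tool_pos: [0.5377, -0.0756, 0.0852]
ee_rot: [3.14, 0.001, 1.64]
wrist_force: [-5.3, 1.4, 13.4]
width: 0.0008
finger_force: 6.5
```

The left side is fully down as well (z = 0.085). Tab spacing is 148.1 mm in the free view, 151.3 mm while resting on the noses and 147.8 mm now, which means both clips are back in. I'll retreat and take a close look.

>>> arm_command --pt "0 0 0.01 0" --pt "0 0 0.03 0" --pt "0 0 0.08 0" --pt "0 0 0.15 0" --pt "0.03 -0.03 0.22 0" --pt "0.03 -0.1 0.27 0" --pt "0.03 -0.1 0.27 0" --pt "0.03 -0.1 0.27 0"

```text
time: 12.95
tool_pos: [0.5535, -0.1271, 0.2191]
ee_rot: [3.138, 0.001, 1.637]
wrist_force: [-0.7, 0.7, -0.3]
width: 0.0001
finger_force: 0.0
```

>>> arm_command --pt "0 0 0 0" --pt "0 0 0 0" --pt "0 0 0 0"

```text
time: 13.2
tool_pos: [0.5516, -0.1244, 0.215]
ee_rot: [-3.138, -0.002, 1.641]
wrist_force: [0.4, -0.3, -0.3]
width: 0.0006
finger_force: 0.0
```

Run:
```python
from h import *
o=robot.get_obs();T=wpose(o);print(o['tool_pos'],o['wrist_force'],o['time'])
img=robot.snapshot('wrist')[:,:,::-1].copy()
a=rect(img,T,.098,.455,.65,-.115,-.03,.00025)
q=rect(img,T,.08,.45,.66,-.16,.04,.00035);m=cv2.inRange(cv2.cvtColor(q,40),(105,120,60),(125,255,255))
e=cv2.fitEllipse(cv2.convexHull(max(cv2.findContours(m,0,1)[0],key=cv2.contourArea)));print(.45+e[0][0]*.00035,.04-e[0][1]*.00035,np.array(e[1])*.35)
s=robot.snapshot('side')[:,:,::-1];s=cv2.resize(s[130:185,292:372],(390,250),interpolation=2)
c=robot.snapshot('scene')[:,:,::-1];c=cv2.resize(c[200:265,260:345],(390,250),interpolation=2)
cv2.imwrite('pics/c6.png',np.vstack([a[:,:780],np.hstack([s,c])]))
```

```text
[ 0.5516 -0.1244  0.215 ] [ 0.4038 -0.2772 -0.3484] 13.2
0.5537847839355469 -0.0734561508178711 [128.6305 128.7623]
```

View pics/c6.png

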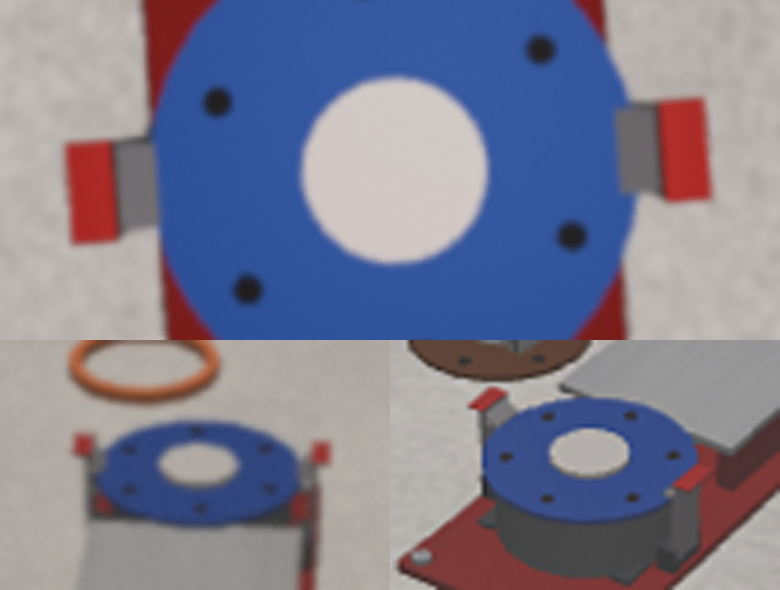

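Both noses sit inward over the flange: tips are about 60.5 mm from the mouth's centre, with tab spacing back at the free 148 mm. The cover is level at rim height, so I'll hand in.

```bash
python3 -c "
from bench import robot
print(robot.close_job())"
```

```text
the job is handed in; nothing more can be done
None
```

The cover was pushed onto the housing and pressed home: it sits level on the rim, and by camera measurement both clips have snapped over its edge, the left by only about 2 mm. The highest wrist force I read while pressing was about 21 N, and the job was handed in at about 13 s with the arm clear.

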